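Turn the ebonite disc over in its tin pan on the easel, then work the earthing lever

TASK

The black ebonite disc lies face-out in its shallow tin pan on the sloping easel; take pan and disc together, turn them over in one piece and lay them back on the same easel between its two pegs, so that the disc lies against the board and the pan covers it from the light. Keep the disc in the pan all the while and let go of the pair. Then swing the sprung earthing lever beside the easel all the way to its stop, over toward the side to which the board falls, let it spring fully back, and leave the other apparatus where it is.

Things in the scene. Friction and masses are not known exactly. Their poses are not given: they have to be found in the camera images.
- stand: fixed easel on a dark wooden base 20 mm thick spanning x -80..110, y -100..190 mm. Origin on the table below the board's middle, z up. The board (plywood, 140 wide, 12 thick) slopes at 48 degrees to the horizontal, falling toward the stand's +x (roughly the robot's right; the stand's y points roughly away from the robot): down-slope direction d = (0.669, 0, -0.743), outward normal n = (0.743, 0, 0.669) in this frame
- board (a point): point on the board's upper surface under the centre of the seated pair, at (0, 0, 95) mm in the stand's frame. Along d from here the board runs from -20 to +80 mm, so the upper 55 mm of the pair stick out free past its upper end
- pegs (a point): point on the board's surface midway between its two brass pegs: 66 mm along d from board. The pegs, 12 mm diameter, stand 40 mm out of the board along n at y = -46 and +46 mm; the round pair rests on both
- seat (a point): point of the easel where the middle of the seated pair's thickness lies, either way up: 10 mm off the board, at (7.4, 0, 101.7) mm in the stand's frame
- pan: loose shallow round tin pan, outside diameter 150 mm, 12 high, bottom 4 thick, wall 3, about 0.2 kg. Origin at the centre of its outer bottom face, z toward its open side: along n at the start (bottom on the board), opposite when turned over. Pan with disc is 20 mm thick and can be pinched through its thickness at the free upper edge
- pan_mid (a point): point on the pan's axis 10 mm from its outer bottom face: the middle of the pair's thickness
- disc: loose black ebonite disc, 138 mm diameter, 16 mm thick, about 0.28 kg, lying in the pan with 3 mm play all round; it stands 8 mm proud of the pan's rim. Origin at the centre of the face that touches the pan's bottom, z along its axis out of the pan
- disc_mid (a point): centre of the ebonite disc
- lever (a joint): angle of the sprung earthing lever in rad: 0 at rest (leaning 0.3 rad to -x of the stand), 0.6 at its stop (leaning 0.3 rad to +x of the stand). Its hinge runs along the stand's y through (0, 140, 45) mm; the spring brings it back by itself; pushing the bar takes about 2 N at first and 5.5 N at the stop
- lever_bar (a point): centre of the lever's black crossbar, 64 mm long along the stand's y, 16 mm diameter, 110 mm from the hinge; at rest at (-33, 140, 150) mm in the stand's frame, at the stop at (33, 140, 150)
- cap: bystander: loose brass jar cap with knob, 68 mm diameter, 55 high, on the table by the stand's high side (-x); origin at its underside
- rod: bystander: loose glass rod with square cork grip, 190 mm long, 24 thick, lying on the table by the stand's low side (+x); origin at its underside
- electroscope: bystander: tin electroscope on a wooden foot 100 x 140 mm, 174 high; origin at its underside
- jar: bystander: Leyden jar, 84 mm diameter, 199 high; origin at its underside
- plate: bystander: brass plate 120 mm diameter with upright glass handle, 118 high; origin at its underside
- magnet: bystander: steel horseshoe magnet lying flat, 132 x 92 x 22 mm; origin at its underside

How it is judged:
By the outcome, as a careful person would: the job done as asked, in the order asked, and still so for the second after the job is handed in, with the robot touching nothing.
It also fails if it takes over 58 s, if anything falls off the work surface, if the arm or the gripper's body presses on something with over 40 N, if the wrist force passes 120 N, or if a joint passes its speed limit or range.

ROBOT

A 7-joint arm with a two-finger parallel gripper is mounted at the origin on the work surface. World frame = base frame: x ahead of the robot, y to its left, z up, the work surface at z = 0. Lengths are in mm, angles in rad, forces in N, time in s.
With the tool pointing down it reaches from about 425 to 1025 mm from the base axis. Payload 9.4 kg.
Tool frame: the origin (TCP) lies at the very end of the fingers, on their centre line; the grasp point (between the pads) lies 19 mm behind it (arm.hold_point_z is the distance from the TCP to the grasp point, in mm); z points along the fingers, y is the line along which they close (so a half turn about z gives the same grasp; the last joint's range is limited). The gripper opens to 85 mm and grips with 20 to 120 N. Pads are 22 mm wide; open, the fingers measure 114 mm over their backs; the gripper's body (76 mm by 85 mm) begins 54 mm behind the grasp point. The pads swing forward as they close: fully open they stand 13 mm farther back than shut.
Start: joints at [1.249, 0.599, -0.003, 1.599, 0.002, 0.943, -0.08], TCP at [175.703, -703.387, 231.275] pointing down, gripper open.
Joint ranges: [-2.57, 2.57], [-0.35, 1.97], [-1.29, 1.29], [0.11, 2.56], [-1.05, 4.19], [0.11, 1.86], [-2.63, 2.63]. Speed limits (rad/s): [2.22, 2.22, 3.01, 3.01, 3.14, 3.14, 3.14].

INTERFACE

Orientations are given as a rotation vector (axis times angle).
In Python, from workcell import arm gives the robot as it stands.
- The arm moves only by the shell command python3 -m handwheel 'ROWS' [OPENING] [FORCE]. ROWS is JSON, a list of rows, each a list of 2 entries, a list of its own where there are three numbers: the shift along the world's x, y, z in m, then the turn, a rotation vector about the world's x, y, z in degrees. In form: [[[tx, ty, tz], [rx, ry, rz]], ...]. A call has 1 to 5 rows; each row shifts and turns the commanded pose from where the row before left it; what a row does not reach is not made up. A row lasts 1/8 s, in which the tool goes at most 62.5 mm and 10.7 degrees, less where a joint would pass 70% of its speed; a pose out of reach is approached as far as the arm can. A call is refused whole if a number of a shift passes 0.0625 or a number of a turn 10.7, either way. A call with a gripper value outside its range is refused whole. OPENING is the opening in per cent of the stroke, from 0 (shut) to 100 (fully open), set as the call begins (- or left out, the last holds). The fingers move at their own pace and stop on an object; FORCE is the grip in N (left out, the last holds). Time passes only in rows, so rows that do not move let the fingers close. It gives the time, the measured TCP pose, the force, the opening and the grip force at its end, in the units of the state.
- arm.state(): the state, without advancing time (a new reading comes with each control period).
- arm.snapshot(name): name is "scene" or "top" or "wrist"; returns (picture, depth): 420x560x3 uint8, red, green, blue; 420x560 float32, mm along the optical axis (not along the pixel's ray), 0 where there is no reading.
- arm.camera_info(name): a dict with "fovy" (degrees; the focal length in pixels is half the picture's height over the tangent of half this angle, whatever the lens; pixels are square), "cx", "cy" (the principal point, pixels), "D" ([k1, k2, p1, p2, k3] as OpenCV has them; the pictures are not rectified), "cam_to_world" (4x4, takes a point from camera to world coordinates). Camera axes: x right, y up, looking along -z (the intrinsics and any distortion apply to the point x, -y, -z); pixel columns grow to the right and rows downward; lengths in mm; the calibration is good to about 2 mm. A picture is of the moment at which its call begins: read the wrist's pose just before it. camera_info takes no time and is no camera call; for the wrist camera it gives the pose at the moment of the call.
- arm.close_job(): hands the job in; it is judged then, once.
Trained networks look in the newest picture that a camera, given by its name, has taken for a name from the list of things; names that differ only in an ending like _2 or _b are one class to them, and where a whole thing is asked for, a point or a joint stands for the part that bears it (a point fixed in the world has none). Each returns a list of dicts, best first, with "conf" (0 to 1); they miss things now and then, are a little off and sometimes report something else, mostly with a low value. They report only what shows in the picture. A call takes as long as a camera call.
- arm.search_frame(thing, camera): "location" ([x, y, z] in mm, in the coordinates of the camera as it stood for that picture, good to about 4 mm: the middle of the surface that is visible of it).
The state is a dict: "time": time; "joints": joint angles; "joint_vel": joint speeds; "effort": joint torques, N m; "position": TCP position; "orientation": TCP orientation; "wrist_force": force on the tool from outside, world axes, zero at the start; "ft_torque": the same for the moment, N m; "width": finger opening in mm; "grip_force": force on a finger pad.
Only numpy, scipy, OpenCV 4.12 (cv2) and the standard library are available. Lean on these libraries where they do the work, as an engineer would, in place of code of your own. Each camera call takes 0.05 s, during which the arm holds its last target. There are 200 camera calls.

## Working session

There is one attempt and no reset: what is moved stays moved. The work goes in short steps, Python scripts to look and compute and a shell command to move; the robot and the scene stay as the last step left them, time stands still between calls to the robot, and variables do not carry over. Pictures are saved under pics/ and viewed, at most 10 in all, crops included, and the job is handed in when it is done.

```bash
ls; mkdir -p pics
cat > h.py <<'E'
import numpy as np, cv2
from workcell import arm
def look(cam,names=(),save=None):
    info=arm.camera_info(cam); pic,dep=arm.snapshot(cam)
    T=np.array(info["cam_to_world"])
    if save: cv2.imwrite(f"pics/{save}.png",pic[:,:,::-1])
    out={}
    for n in names:
        r=arm.search_frame(n,cam)
        out[n]=[(np.round(T[:3,:3]@np.array(q["location"])+T[:3,3],1).tolist(),round(q["conf"],2)) for q in r[:2]]
    return info,pic,dep,out
def cloud(info,dep):
    h,w=dep.shape; f=h/2/np.tan(np.radians(info["fovy"])/2)
    K=np.array([[f,0,info["cx"]],[0,f,info["cy"]],[0,0,1]])
    u,v=np.meshgrid(np.arange(w),np.arange(h))
    p=cv2.undistortPoints(np.stack([u,v],-1).reshape(-1,1,2).astype(float),K,np.array(info["D"],float)).reshape(h,w,2)
    P=np.stack([p[...,0]*dep,-p[...,1]*dep,-dep],-1)
    T=np.array(info["cam_to_world"])
    W=P@T[:3,:3].T+T[:3,3]; W[dep<=0]=np.nan
    return W
E
python3 - <<'E'
from h import *
s=arm.state(); print({k:np.round(v,3) for k,v in s.items()}, arm.hold_point_z)
for c in ("scene","top"):
    i,p,d,o=look(c,("pan","disc","stand","lever","cap","rod","electroscope","jar","plate","magnet"),c+"0")
    print(c,i["fovy"],np.round(i["cam_to_world"],2).tolist())
    for k,v in o.items(): print(k,v)
    np.save(c+"0.npy",cloud(i,d))
E
```

```text
pics
{'time': np.float64(0.0), 'joints': array([ 1.249,  0.6  , -0.003,  1.6  ,  0.002,  0.943, -0.08 ]), 'joint_vel': array([-0.   , -0.002, -0.002, -0.001, -0.   ,  0.001, -0.   ]), 'effort': array([ 0.0000e+00, -7.7645e+01,  1.5660e+00, -2.5801e+01,  1.2000e-02,
        9.0000e-03,  0.0000e+00]), 'position': array([ 175.545, -702.955,  230.385]), 'orientation': array([-3.117e+00, -3.830e-01,  1.000e-03]), 'wrist_force': array([-0.992,  0.62 ,  0.042]), 'ft_torque': array([-0.022,  0.006, -0.025]), 'grip_force': np.float64(0.0), 'width': np.float64(85.526)} 18.700000000000003
scene 56.153011779040334 [[-0.79, -0.34, 0.51, 1132.49], [0.62, -0.44, 0.66, 767.54], [0.0, 0.83, 0.55, 769.83], [0.0, 0.0, 0.0, 1.0]]
pan [([476.6, 22.0, 142.9], 0.82), ([509.4, -2.2, 21.1], 0.35)]
disc [([482.5, 11.8, 148.0], 0.42), ([408.9, 472.3, 85.6], 0.18)]
stand [([511.3, -1.1, 21.3], 0.7)]
lever [([590.4, -9.6, 147.8], 0.73), ([506.8, 125.8, 15.5], 0.73)]
cap [([507.4, 126.6, 16.1], 0.93)]
rod [([481.6, -171.5, 20.8], 0.38), ([480.0, 14.3, 146.1], 0.37)]
electroscope [([408.2, 472.9, 84.8], 0.57), ([599.0, 470.9, 10.6], 0.49)]
jar [([385.5, -479.9, 83.9], 0.76)]
plate [([596.5, 472.1, 10.0], 0.64), ([514.6, -3.4, 21.2], 0.45)]
magnet []
top 46.09447156615593 [[0.01, 1.0, -0.06, 422.14], [-1.0, 0.01, -0.01, -3.85], [-0.01, 0.06, 1.0, 1595.32], [0.0, 0.0, 0.0, 1.0]]
pan [([455.3, 21.0, 145.9], 0.64)]
disc [([446.8, -14.8, 114.0], 0.84)]
stand [([525.6, -49.1, 21.1], 0.77)]
lever [([589.3, -4.9, 153.7], 0.74), ([456.0, 23.3, 150.5], 0.22)]
cap [([498.7, 121.5, 15.3], 0.71), ([526.2, -49.1, 21.0], 0.54)]
rod [([599.4, -516.5, 24.3], 0.66), ([581.5, -8.3, 154.8], 0.22)]
electroscope [([383.3, 441.5, 109.4], 0.58)]
jar [([375.1, -489.9, 145.7], 0.85)]
plate [([580.7, 454.9, 7.1], 0.97)]
magnet []
```

View pics/scene0.png

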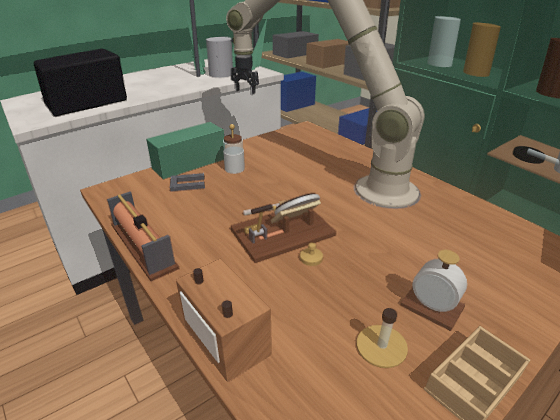

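View pics/top0.png

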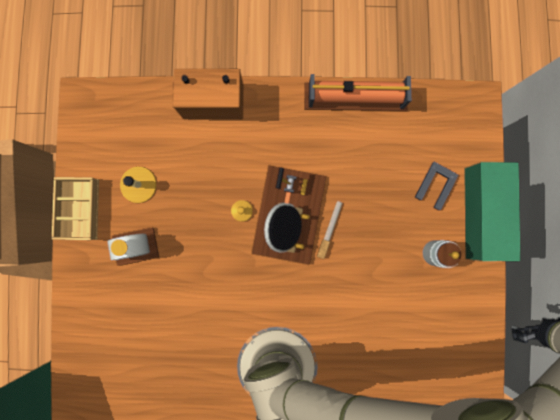

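```bash
cat > fit.py <<'E'
from h import *
for c in ("scene","top"):
    W=np.load(c+"0.npy"); im=cv2.imread(f"pics/{c}0.png").astype(int)
    x,y,z=W[...,0],W[...,1],W[...,2]
    near=(abs(x-500)<200)&(abs(y)<150)
    m=near&(z>13)&(z<28)&(im.sum(-1)<260)
    P=W[m][:,:2]; 
    lab,n=None,None
    mask=m.astype(np.uint8); k,l,st,ce=cv2.connectedComponentsWithStats(mask)
    j=1+np.argmax(st[1:,4]); P=W[l==j]
    r=cv2.minAreaRect(P[:,:2].astype(np.float32)); print(c,"base",len(P),np.round(np.median(P[:,2]),1),r)
    m=near&(z>60)&(z<175)&(x<540)&(im.sum(-1)<150)
    P=W[m]
    # RANSAC plane
    rng=np.random.default_rng(0);best=0
    for _ in range(300):
        a=P[rng.choice(len(P),3,False)];n=np.cross(a[1]-a[0],a[2]-a[0]);L=np.linalg.norm(n)
        if L<1e-6: continue
        n/=L;i=abs((P-a[0])@n)<2.5
        if i.sum()>best: best=i.sum();bi=i
    Q=P[bi];cen=Q.mean(0);n=np.linalg.svd(Q-cen)[2][2];n*=np.sign(n[2])
    e1=np.cross([0,0,1],n);e1/=np.linalg.norm(e1);e2=np.cross(n,e1)
    uv=np.c_[(Q-cen)@e1,(Q-cen)@e2].astype(np.float32)
    (cx,cy),R=cv2.minEnclosingCircle(uv)
    print("disc",len(P),best,"n",n.round(3),"az",np.degrees(np.arctan2(n[1],n[0])).round(1),"tilt",np.degrees(np.arccos(n[2])).round(1),"mean",cen.round(1),"circ",(cen+cx*e1+cy*e2).round(1),R, "ell",cv2.fitEllipse(cv2.convexHull(uv)))
E
python3 fit.py; python3 -c "
from workcell import arm; print([a for a in dir(arm) if a[0]!='_'])"
```

```text
scene base 2228 20.4 ((492.1446228027344, -30.133277893066406), (190.72808837890625, 286.73944091796875), 80.00923156738281)
disc 11 11 n [-0.144 -0.734  0.664] az -101.1 tilt 48.4 mean [488.4  -5.5 132.3] circ [474.2  -7.3 127.3] 54.88141632080078 ell ((-15.807846069335938, -10.570950508117676), (63.95350646972656, 112.64784240722656), 43.389381408691406)
top base 3103 21.0 ((490.52130126953125, -32.18891906738281), (188.35025024414062, 287.67108154296875), 79.71403503417969)
disc 1118 792 n [-0.118 -0.739  0.664] az -99.1 tilt 48.4 mean [446.1 -22.3 110.3] circ [446.6 -24.  108.6] 71.96333312988281 ell ((0.18536043167114258, -0.9091101884841919), (132.89599609375, 142.1309814453125), 12.73758316040039)
['MotionError', 'camera_info', 'close_job', 'hold_point_z', 'search_frame', 'snapshot', 'state']
```

```bash
cat > st.py <<'E'
# usage: python3 st.py s h flip  -> target: TCP at s mm along d, h mm off seat along n; flip 0/1/2 (roll deg = 180*flip from y=+n)
import sys
from h import *
from scipy.spatial.transform import Rotation as R
O=np.array([449.6,-8.5,0]); yaw=np.radians(-100.1)
ex=np.array([np.cos(yaw),np.sin(yaw),0]); ey=np.array([-ex[1],ex[0],0]); ez=np.array([0,0,1.])
d=.669*ex-.743*ez; n=.743*ex+.669*ez
d/=np.linalg.norm(d); n/=np.linalg.norm(n)
seat=O+7.4*ex+101.7*ez
def w(x,y,z): return O+x*ex+y*ey+z*ez
if __name__=="__main__":
    s,h,roll=map(float,sys.argv[1:4])
    S=arm.state(); p=S["position"]; Rc=R.from_rotvec(S["orientation"])
    Rt=R.from_matrix(np.c_[np.cross(n,d),n,d]); Rt=R.from_rotvec(np.radians(roll)*d)*Rt
    t=seat+s*d+h*n
    print("t",S["time"].round(2),"q",S["joints"].round(2),"p",p.round(1),"F",S["wrist_force"].round(1),"w",round(S["width"],1),"g",round(S["grip_force"],1))
    e=p-seat; print("now s,h,y:",(e@d).round(1),(e@n).round(1),(e@ey).round(1),"| target",t.round(1),"shift mm",(t-p).round(1),"turn deg",np.degrees((Rt*Rc.inv()).as_rotvec()).round(1))
E
python3 st.py -150 0 0; python3 st.py -150 0 180 | tail -1
python3 -m handwheel '[[[0.04,0.05,0.04],[0,0,0]],[[0.05,0.055,0.04],[0,0,0]],[[0.05,0.06,0.03],[0,0,0]],[[0.05,0.06,0.03],[0,0,0]],[[0.03,0.06,0.01],[0,0,0]]]' 100
python3 -m handwheel '[[[0.02,0.06,0],[0,0,0]],[[0.02,0.06,0],[0,0,0]],[[0.01,0.06,0],[0,0,0]],[[0.01,0.06,0],[0,0,0]],[[0,0.06,0],[0,0,0]]]'
python3 st.py -150 0 0; python3 st.py -150 0 180 | tail -1
```

```text
time: 1.72
position: [350.1, -475.2, 349.5]
orientation: [3.116, 0.384, 0.003]
wrist_force: [0.9, 0.3, 0.0]
width: 85.5
grip_force: 0.0
time: 2.35
position: [408.2, -175.6, 348.3]
orientation: [3.118, 0.385, 0.002]
wrist_force: [0.5, -0.4, -0.4]
width: 85.4
grip_force: 0.0Traceback (most recent call last):
  File "st.py", line 16, in <module>
    print("t",S["time"].round(2),"q",S["joints"].round(2),"p",p.round(1),"F",S["wrist_force"].round(1),"w",round(S["width"],1),"g",round(S["grip_force"],1))
              ^^^^^^^^^^^^^^^
AttributeError: 'float' object has no attribute 'round'
Traceback (most recent call last):
  File "st.py", line 16, in <module>
    print("t",S["time"].round(2),"q",S["joints"].round(2),"p",p.round(1),"F",S["wrist_force"].round(1),"w",round(S["width"],1),"g",round(S["grip_force"],1))
              ^^^^^^^^^^^^^^^
AttributeError: 'float' object has no attribute 'round'
Traceback (most recent call last):
  File "st.py", line 16, in <module>
    print("t",S["time"].round(2),"q",S["joints"].round(2),"p",p.round(1),"F",S["wrist_force"].round(1),"w",round(S["width"],1),"g",round(S["grip_force"],1))
              ^^^^^^^^^^^^^^^
AttributeError: 'float' object has no attribute 'round'
Traceback (most recent call last):
  File "st.py", line 16, in <module>
    print("t",S["time"].round(2),"q",S["joints"].round(2),"p",p.round(1),"F",S["wrist_force"].round(1),"w",round(S["width"],1),"g",round(S["grip_force"],1))
              ^^^^^^^^^^^^^^^
AttributeError: 'float' object has no attribute 'round'
```

```bash
sed -i 's/S\["time"\].round(2)/round(float(S["time"]),2)/; s/S=arm.state();/S={k:np.array(v,float) if np.ndim(v) else float(v) for k,v in arm.state().items()};/' st.py
python3 st.py -150 0 0; python3 st.py -150 0 180 | tail -1
```

```text
t 2.35 q [ 0.46  0.13 -0.2   2.05  0.03  0.97 -1.09] p [ 408.2 -175.6  348.3] F [ 0.5 -0.4 -0.4] w 85.4 g 0.0
now s,h,y: -73.3 287.2 -11.4 | target [465.9  83.  213.2] shift mm [  57.7  258.7 -135.2] turn deg [-42.2  -1.4 -23.1]
now s,h,y: -73.3 287.2 -11.4 | target [465.9  83.  213.2] shift mm [  57.7  258.7 -135.2] turn deg [ -2.1  57.5 146.6]
```

```bash
python3 -m handwheel '[[[0.006,0.03,0],[-5,0,-2]],[[0.006,0.03,0],[-5,0,-2]],[[0.006,0.03,0],[-5,0,-2]],[[0.006,0.03,0],[-5,0,-2]],[[0.006,0.03,0],[-5,0,-2]]]' >/dev/null
python3 st.py -170 0 0
python3 -m handwheel '[[[0.006,0.03,0],[-3,0,-2]],[[0.006,0.03,0],[-3,0,-2]],[[0.006,0.03,-0.01],[-3,0,-3]],[[0.006,0.03,-0.02],[-3,0,-3]],[[0.006,0.02,-0.03],[-3,0,-3]]]'>/dev/null
python3 st.py -170 0 0
```

```text
t 2.98 q [-0.06  0.2  -0.37  2.05  0.49  1.18 -2.18] p [438.  -26.8 348.7] F [ 0.7 -0.1 -0.6] w 85.4 g 0.0
now s,h,y: -175.1 174.7 -8.3 | target [468.3  96.2 228. ] shift mm [  30.3  123.  -120.6] turn deg [-17.3  -2.5 -12.4]
t 3.6 q [-0.57  0.47 -0.09  1.9   0.45  1.38 -2.61] p [466.9 109.5 292. ] F [ 0.8 -0.3 -1.3] w 85.6 g 0.0
now s,h,y: -226.1 33.2 -3.6 | target [468.3  96.2 228. ] shift mm [  1.3 -13.3 -63.9] turn deg [-3.5 -2.8  0.2]
```

```bash
python3 -m handwheel '[[[0,-0.003,-0.015],[-2,-1.4,0]],[[0.001,-0.005,-0.025],[-1.5,-1.4,0.2]],[[0.001,-0.005,-0.024],[0,0,0]],[[0,0,0],[0,0,0]]]' >/dev/null
python3 st.py -170 0 0
python3 - <<'E'
from h import *
from st import d,n,ey,seat
i,p,D,o=look("wrist",("pan","disc","lever"),"wrist1"); print(o)
W=cloud(i,D); e=W-seat; S,H,Y=e@d,e@n,e@ey
np.savez("w1.npz",W=W)
im=p.astype(int)
m=(abs(S)<90)&(abs(Y)<90)&(abs(H-10)<6)&(im.sum(-1)<130)
print(m.sum(), "H med",np.median(H[m]))
A=np.c_[S[m],Y[m],np.ones(m.sum())]; print("plane H=aS+bY+c",np.linalg.lstsq(A,H[m],rcond=None)[0].round(4))
print(cv2.minEnclosingCircle(np.c_[S[m],Y[m]].astype(np.float32)))
print(np.percentile(S[m],[.5,99.5]),np.percentile(Y[m],[.5,99.5]))
E
```

```text
t 4.1 q [-0.79  0.56  0.21  1.99  0.44  1.17 -2.62] p [467.8  94.9 228.5] F [ 0.1 -0.1  0.3] w 85.5 g 0.0
now s,h,y: -169.4 1.3 -0.2 | target [468.3  96.2 228. ] shift mm [ 0.4  1.3 -0.4] turn deg [ 0.1 -0.   0. ]
{'pan': [([474.3, 27.2, 149.2], 0.95)], 'disc': [([473.1, 12.4, 154.8], 0.73)], 'lever': [([579.2, -6.2, 138.9], 0.84)]}
1537 H med 8.899910605932336
plane H=aS+bY+c [-2.600e-03  5.200e-03  8.573e+00]
((-13.424269676208496, 1.6756477355957031), 66.595703125)
[-66.83331244  -4.28307315] [-58.48065728  66.36341005]
```

View pics/wrist1.png

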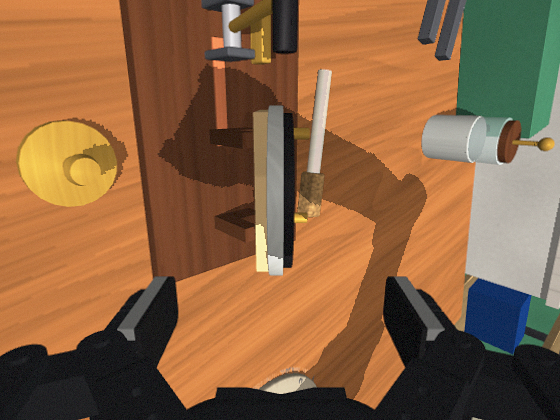

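```bash
python3 -m handwheel '[[[-0.0025,-0.015,-0.0175],[0,0,0]],[[-0.0025,-0.015,-0.0175],[0,0,0]],[[-0.0025,-0.015,-0.0175],[0,0,0]],[[-0.0025,-0.015,-0.0175],[0,0,0]]]' 60 >/dev/null
python3 st.py -30 -1 0
python3 -m handwheel '[[[-0.0025,-0.015,-0.0175],[0,0,0]],[[0,0,0],[0,0,0]]]' >/dev/null
python3 st.py -30 -1 0
```

```text
t 4.8 q [-0.78  0.65  0.31  2.13  0.47  0.93 -2.62] p [458.9  34.6 159.4] F [0.5 0.2 0.3] w 51.3 g 0.0
now s,h,y: -77.3 0.4 1.6 | target [452.    4.7 123.3] shift mm [ -7.  -29.8 -36.1] turn deg [-0.1  0.2  0.1]
t 5.05 q [-0.77  0.68  0.34  2.15  0.48  0.87 -2.62] p [455.6  19.  141.9] F [-0.3 -0.2  0.2] w 51.1 g 0.0
now s,h,y: -53.7 0.5 1.1 | target [452.    4.7 123.3] shift mm [ -3.7 -14.3 -18.6] turn deg [0.  0.1 0.2]
```

```bash
python3 -m handwheel '[[[-0.002,-0.008,-0.009],[0,0,0]],[[-0.002,-0.0065,-0.0095],[0,0,0]],[[0,0,0],[0,0,0]]]' >/dev/null
python3 st.py -30 -1 0
python3 -m handwheel '[[[0,0,0],[0,0,0]],[[0,0,0],[0,0,0]],[[0,0,0],[0,0,0]]]' 0 40 
python3 -m handwheel '[[[0,0,0],[0,0,0]],[[0,0,0],[0,0,0]]]' 0 90 >/dev/null
python3 st.py -30 -1 0
```

```text
t 5.42 q [-0.78  0.71  0.37  2.19  0.49  0.79 -2.62] p [451.5   5.  122.9] F [-0.5  0.3  0.3] w 51.4 g 0.0
now s,h,y: -29.8 -1.4 -0.5 | target [452.    4.7 123.3] shift mm [ 0.5 -0.3  0.4] turn deg [0.  0.1 0.1]
time: 5.8
position: [451.6, 3.5, 125.1]
orientation: [2.397, -0.216, -0.081]
wrist_force: [-0.2, -3.9, 14.9]
width: 19.6
grip_force: 39.8
t 6.05 q [-0.78  0.71  0.37  2.19  0.49  0.8  -2.62] p [451.6   3.5 125.2] F [-0.7 -2.7 15. ] w 19.2 g 87.7
now s,h,y: -30.6 1.2 -0.1 | target [452.    4.7 123.3] shift mm [ 0.3  1.2 -1.9] turn deg [0.2 0.1 0.1]
```

```bash
python3 -m handwheel '[[[-0.001,-0.005,0.005],[0,0,0]],[[-0.002,-0.01,0.009],[0,0,0]],[[-0.003,-0.015,0.014],[0,0,0]],[[-0.003,-0.016,0.015],[0,0,0]],[[-0.003,-0.016,0.015],[0,0,0]]]'
python3 -m handwheel '[[[-0.003,-0.016,0.015],[0,0,0]],[[-0.002,-0.016,0.015],[0,0,0]],[[0,0,0],[0,0,0]]]' >/dev/null
python3 st.py -40 130 180
python3 - <<'E'
from h import *
look("wrist",(),"wrist2")
E
```

```text
time: 6.68
position: [439.2, -58.3, 182.5]
orientation: [2.401, -0.216, -0.08]
wrist_force: [0.3, 0.2, -4.0]
width: 18.9
grip_force: 87.9
t 7.05 q [-0.69  0.52  0.45  2.25  0.59  0.85 -2.5 ] p [434.4 -90.1 212.4] F [ 0.7  1.4 -4.3] w 19.1 g 88.0
now s,h,y: -31.7 130.3 -0.6 | target [436.1 -84.5 218.4] shift mm [1.6 5.5 6. ] turn deg [ -21.1 -118.3 -133.6]
```

View pics/wrist2.png

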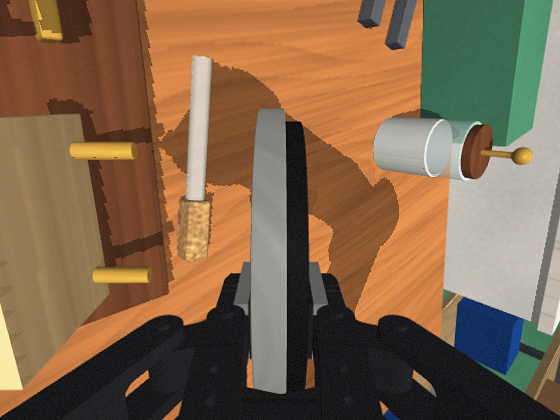

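```bash
python3 -m handwheel '[[[0,0,0],[0.5,3,3.4]],[[0,0,0],[1,5.9,6.7]],[[0,0,0],[1,5.9,6.7]],[[0,0,0],[1,5.9,6.7]],[[0,0,0],[1,5.9,6.7]]]' >/dev/null
python3 st.py -31 130 180
python3 -m handwheel '[[[0,0,0],[1,5.9,6.7]],[[0,0,0],[1,5.9,6.7]],[[0,0,0],[1,5.9,6.7]],[[0,0,0],[1,5.9,6.7]],[[0,0,0],[1,5.9,6.7]]]' >/dev/null
python3 st.py -31 130 180
```

```text
t 7.72 q [-0.57  0.5   0.26  2.24  0.66  0.91 -1.89] p [435.2 -87.8 210.6] F [-0.6  0.3 -5.4] w 18.5 g 88.1
now s,h,y: -31.9 127.2 -0.3 | target [435.  -90.5 211.7] shift mm [-0.2 -2.7  1.2] turn deg [ 16.1  91.9 103.3]
t 8.35 q [-0.44  0.49  0.08  2.23  0.72  0.98 -1.19] p [435.2 -87.8 210.5] F [ 1.4  1.2 -5.7] w 19.1 g 88.4
now s,h,y: -31.9 127.2 -0.3 | target [435.  -90.5 211.7] shift mm [-0.2 -2.7  1.2] turn deg [10.7 62.5 69.8]
```

```bash
python3 -m handwheel '[[[0,0,0],[1,5.9,6.7]],[[0,0,0],[1,5.9,6.7]],[[0,0,0],[1,5.9,6.7]],[[0,0,0],[1,5.9,6.7]],[[0,0,0],[1,5.9,6.7]]]' >/dev/null
python3 st.py -31 130 180
python3 -m handwheel '[[[0,0,0],[1,5.9,6.7]],[[0,0,0],[1,5.9,6.7]],[[0,0,0],[1,5.9,6.7]],[[0,0,0],[1,5.9,6.7]],[[0,0,0],[1,5.9,6.7]]]' >/dev/null
python3 st.py -31 130 180
```

```text
t 8.97 q [-0.32  0.48 -0.08  2.23  0.76  1.03 -0.47] p [435.2 -87.8 210.5] F [-0.   0.7 -3.9] w 18.7 g 88.5
now s,h,y: -31.9 127.2 -0.3 | target [435.  -90.5 211.7] shift mm [-0.2 -2.7  1.2] turn deg [ 5.4 33.  36.3]
t 9.6 q [-0.21  0.49 -0.23  2.22  0.8   1.09  0.26] p [435.2 -87.8 210.4] F [ 1.1 -0.3 -5.5] w 19.3 g 88.6
now s,h,y: -31.8 127.2 -0.3 | target [435.  -90.5 211.7] shift mm [-0.2 -2.6  1.3] turn deg [0.1 3.5 2.9]
```

```bash
python3 -m handwheel '[[[0,0,0],[0.1,3.5,2.9]],[[0,0,0],[0,0,0]]]' >/dev/null
python3 st.py -32 127 180
python3 - <<'E'
from h import *
from st import d,n,ey,seat
i,p,D,o=look("wrist",(),"wrist3")
W=cloud(i,D); e=W-seat; S,H,Y=e@d,e@n,e@ey
im=p.astype(int); sp=im.max(-1)-im.min(-1)
m=(abs(S)<90)&(abs(Y)<90)&(abs(H-127)<25)&(S>-25)
print(m.sum()); 
for s in range(-20,85,10):
    k=m&(abs(S-s)<5)
    if k.sum(): print(s,k.sum(),"H",np.percentile(H[k],[2,50,98]).round(1),"Y",np.percentile(Y[k],[1,99]).round(1))
E
```

```text
t 9.85 q [-0.2   0.5  -0.24  2.21  0.79  1.11  0.33] p [435.2 -88.  210.5] F [-1.2  1.5 -3.5] w 18.9 g 88.6
now s,h,y: -31.7 127.3 -0.2 | target [435.5 -87.6 210.5] shift mm [0.3 0.4 0. ] turn deg [0.1 0.2 0.3]
698
-20 437 H [118.2 127.3 137.2] Y [-71.8 -61.9]
-10 167 H [118.1 125.1 136.9] Y [-72.8 -64.8]
0 94 H [118.3 126.1 136.8] Y [-73.6 -66.8]
```

View pics/wrist3.png

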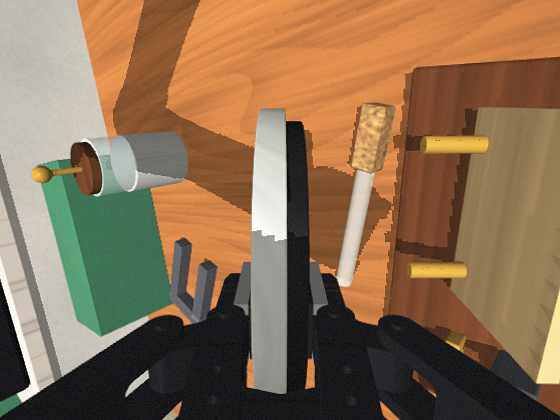

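```bash
python3 -m handwheel '[[[0.0021,0.0125,-0.0108],[0.1,0.2,0.3]],[[0.0022,0.0125,-0.0115],[0,0,0]],[[0.0022,0.0125,-0.0115],[0,0,0]],[[0.0022,0.0125,-0.0115],[0,0,0]],[[0.0022,0.0125,-0.0115],[0,0,0]]]' >/dev/null
python3 st.py -32 12 180
python3 -m handwheel '[[[0.002,0.0125,-0.0115],[0,0,0]],[[0.001,0.0065,-0.006],[0,0,0]],[[0,0,0],[0,0,0]]]' >/dev/null
python3 st.py -32 2 180
```

```text
t 10.53 q [-0.3   0.62 -0.26  2.18  0.78  1.08  0.2 ] p [446.  -25.1 153.5] F [ 1.7 -0.4 -3.2] w 18.8 g 88.6
now s,h,y: -32.1 41.7 -0.7 | target [450.5  -3.5 133.5] shift mm [  4.5  21.6 -19.9] turn deg [ 0.  0. -0.]
t 10.9 q [-0.33  0.66 -0.27  2.17  0.78  1.08  0.17] p [448.9  -6.2 136.4] F [-0.9  3.3 -3.8] w 19.1 g 89.6
now s,h,y: -32.2 16.2 -1.1 | target [451.8   3.8 126.8] shift mm [ 2.9 10.1 -9.6] turn deg [-0.   0.  -0.1]
```

```bash
python3 -m handwheel '[[[0.0012,0.0045,-0.0042],[0,0,0]],[[0.0008,0.003,-0.003],[0,0,0]],[[0.0006,0.002,-0.0018],[0,0,0]],[[0,0,0],[0,0,0]]]' >/dev/null
python3 st.py -31 1.2 180
```

```text
t 11.4 q [-0.34  0.68 -0.27  2.16  0.77  1.08  0.15] p [450.3   1.7 128.5] F [-5.1  3.1  2.7] w 18.8 g 89.1
now s,h,y: -31.7 4.9 -1.1 | target [451.8   3.8 125.5] shift mm [ 1.5  2.1 -3. ] turn deg [ 0.1 -0.   0.1]
```

```bash
python3 -m handwheel '[[[-0.0008,0.0012,0.0011],[0,0,0]],[[0,0,0],[0,0,0]]]' 
python3 -m handwheel '[[[0.0002,0.0013,-0.0012],[0,0,0]],[[0.0002,0.0013,-0.0012],[0,0,0]],[[0,0,0],[0,0,0]]]' >/dev/null
python3 st.py -32 1.2 180
```

```text
time: 11.65
position: [451.1, 3.7, 128.9]
orientation: [-0.254, -2.866, 1.099]
wrist_force: [0.7, -0.4, -4.9]
width: 18.8
grip_force: 89.0
t 12.03 q [-0.35  0.68 -0.27  2.16  0.77  1.08  0.15] p [451.    5.1 127.3] F [ 1.2 -4.4  4.2] w 19.1 g 90.0
now s,h,y: -33.1 1.5 -1.0 | target [451.9   4.4 126.3] shift mm [ 0.9 -0.7 -1. ] turn deg [0.2 0.  0. ]
```

```bash
python3 -m handwheel '[[[-0.0001,-0.0008,-0.0009],[0,0,0]],[[0,0,0],[0,0,0]]]' >/dev/null
python3 st.py -32 1.2 180
python3 -m handwheel '[[[0,0,0],[0,0,0]],[[0,0,0],[0,0,0]],[[0,0,0],[0,0,0]]]' 30 >/dev/null
python3 -m handwheel '[[[0,0,0],[0,0,0]],[[0,0,0],[0,0,0]],[[0,0,0],[0,0,0]]]' 60 >/dev/null
python3 st.py -32 1.2 180
python3 - <<'E'
from h import *
look("wrist",(),"wrist4")
E
```

```text
t 12.28 q [-0.35  0.68 -0.27  2.16  0.77  1.08  0.15] p [450.8   4.4 126.5] F [-0.5 -2.2  6.4] w 18.9 g 90.3
now s,h,y: -32.1 1.5 -1.1 | target [451.9   4.4 126.3] shift mm [ 1.1 -0.  -0.3] turn deg [0.2 0.  0. ]
t 13.03 q [-0.35  0.68 -0.27  2.16  0.77  1.08  0.15] p [450.9   5.4 125.7] F [ 0.3 -0.2  1. ] w 51.1 g 0.0
now s,h,y: -32.1 0.2 -1.2 | target [451.9   4.4 126.3] shift mm [ 1.  -1.   0.6] turn deg [0. 0. 0.]
```

View pics/wrist4.png

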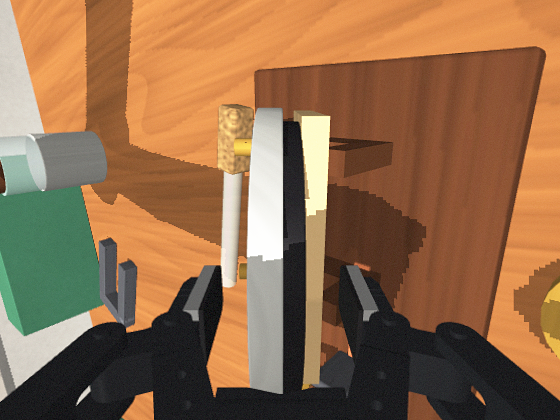

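```bash
cat > lv.py <<'E'
import sys
from st import *
x,y,z=map(float,sys.argv[1:4])
S=arm.state(); p=np.array(S["position"]); Rc=R.from_rotvec(S["orientation"])
Rt=R.from_matrix(np.c_[np.cross(-ex,-ez),-ex,-ez]); t=w(x,y,z); e=p-O
print("t",round(float(S["time"]),2),"q",np.round(S["joints"],2),"F",np.round(S["wrist_force"],1),"Fx_stand",round(float(np.array(S["wrist_force"])@ex),1),"now stand",np.round([e@ex,e@ey,p[2]],1),"shift",(t-p).round(1),"turn",np.degrees((Rt*Rc.inv()).as_rotvec()).round(1))
E
python3 -m handwheel '[[[0.001,0.006,0.007],[0,0,0]],[[0.002,0.012,0.0135],[0,0,0]],[[0.003,0.0165,0.0186],[0,0,0]],[[0.003,0.0165,0.0186],[0,0,0]],[[0.003,0.0165,0.0186],[0,0,0]]]' >/dev/null
python3 st.py -200 0 180
python3 -m handwheel '[[[0.003,0.0165,0.0186],[0,0,0]],[[0.003,0.0165,0.0186],[2,-0.4,0]],[[0.003,0.0165,0.0186],[5,-0.9,0]],[[0.003,0.0165,0.0186],[5,-0.9,0]],[[0.01,0,0],[5,-0.9,0]]]' 0 20 >/dev/null
python3 st.py -200 0 180; python3 lv.py -85 140 220
python3 - <<'E'
from h import *
from st import d,n,ey,seat
i,p,D,o=look("top",("pan","disc","lever"),"top2"); print(o)
W=cloud(i,D); e=W-seat; S,H,Y=e@d,e@n,e@ey
im=p.astype(int); m=(np.hypot(S,Y)<70)&(abs(H-10)<8)
A=np.c_[S[m],Y[m],np.ones(m.sum())]; print(m.sum(),np.linalg.lstsq(A,H[m],rcond=None)[0].round(4))
m=(np.hypot(S,Y)<90)&(abs(H-10)<6); print(cv2.minEnclosingCircle(np.c_[S[m],Y[m]].astype(np.float32)),np.percentile(S[m],[1,99]),np.percentile(Y[m],[1,99]))
E
```

```text
t 13.7 q [-0.41  0.59 -0.32  2.02  0.63  1.27  0.25] p [463.   74.5 203.6] F [-0.3 -0.5 -0.4] w 51.1 g 0.0
now s,h,y: -136.9 0.2 -1.3 | target [471.8 116.  250.3] shift mm [ 8.7 41.5 46.7] turn deg [-0.   0.1 -0. ]
t 14.32 q [-0.31  0.43 -0.4   1.91  0.46  1.22  0.45] p [485.3 141.5 279. ] F [0.1 0.7 0.2] w 0.3 g 0.0
now s,h,y: -239.7 -1.3 8.9 | target [471.8 116.  250.3] shift mm [-13.6 -25.5 -28.7] turn deg [-17.4   3.3  -0.2]
t 14.32 q [-0.31  0.43 -0.4   1.91  0.46  1.22  0.45] F [0.1 0.7 0.2] Fx_stand -0.7 now stand [-153.9    8.9  279. ] shift [117.  -90.9 -59. ] turn [24.  -4.  -0.1]
{'pan': [([450.0, -17.2, 121.4], 0.92)], 'disc': [([523.1, -44.5, 23.0], 0.32)], 'lever': [([587.0, -5.8, 153.8], 0.6)]}
1125 [-1.70000e-03  3.00000e-03  1.07757e+01]
((0.4458118677139282, -4.05959415435791), 81.81475067138672) [-75.21626893  67.05950395] [-70.05183854  69.57634109]
```

```bash
python3 -m handwheel '[[[0.024,-0.012,-0.005],[5,-0.8,0]],[[0.024,-0.018,-0.01],[5,-0.8,0]],[[0.024,-0.02,-0.014],[5,-0.8,0]],[[0.024,-0.021,-0.015],[5,-0.8,0]],[[0.021,-0.020,-0.015],[4,-0.8,0]]]' >/dev/null
python3 lv.py -85 140 137
python3 -m handwheel '[[[0,0,-0.028],[0,0,0]],[[0,0,-0.028],[0,0,0]],[[0,0,-0.025],[0,0,0]],[[0,0,0],[0,0,0]]]' >/dev/null
python3 lv.py -60 140 137
python3 - <<'E'
from h import *
look("wrist",(),"wrist5")
E
```

```text
t 15.15 q [ 0.14  0.51 -0.46  1.88  0.3   0.83  0.92] F [ 0.9  0.  -0.7] Fx_stand -0.2 now stand [-82.2 140.3 216.5] shift [  0.2   2.8 -79.5] turn [ 0.3 -0.3 -0.1]
t 15.65 q [ 0.1   0.61 -0.41  1.95  0.38  0.68  0.85] F [0.  0.7 0.4] Fx_stand -0.7 now stand [-82.6 138.2 134.2] shift [ -2.2 -22.6   2.8] turn [ 0.4 -0.6 -0.1]
```

View pics/wrist5.png

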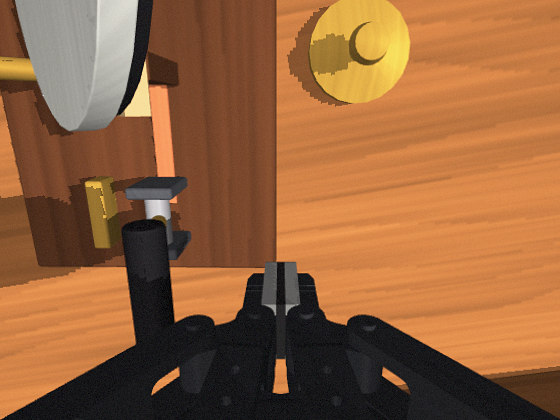

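```bash
python3 -m handwheel '[[[-0.0021,-0.0118,0],[0,0,0]],[[-0.0021,-0.0118,0],[0,0,0]],[[-0.0021,-0.0118,0.001],[0,0,0]],[[-0.0021,-0.0118,0.001],[0,0,0]],[[-0.0021,-0.0118,0],[0,0,0]]]' >/dev/null
python3 lv.py 0 140 137
python3 -m handwheel '[[[-0.0014,-0.008,0],[0,0,0]],[[-0.0014,-0.008,0],[0,0,0]],[[-0.001,-0.006,0],[0,0,0]]]' >/dev/null
python3 lv.py 0 140 137
```

```text
t 16.32 q [ 0.2   0.59 -0.42  1.97  0.38  0.66  0.94] F [1.3 3.3 2.9] Fx_stand -3.5 now stand [-22.1 140.5 139.1] shift [ -4.4 -21.6  -2.1] turn [ 0.3 -0.2 -0. ]
t 16.7 q [ 0.24  0.59 -0.42  1.98  0.38  0.66  0.97] F [ 1.5  4.7 -2.8] Fx_stand -4.9 now stand [  0.3 140.2 138.2] shift [-0.2  0.3 -1.2] turn [ 0.3 -0.2 -0. ]
```

```bash
for k in 1; do python3 -m handwheel '[[[-0.0011,-0.006,0],[0,0,0]],[[0,0,0],[0,0,0]]]' >/dev/null; python3 lv.py 0 140 137; done
python3 -m handwheel '[[[-0.0007,-0.004,0],[0,0,0]],[[0,0,0],[0,0,0]]]' >/dev/null; python3 lv.py 0 140 137
python3 -m handwheel '[[[-0.0005,-0.003,0],[0,0,0]],[[0,0,0],[0,0,0]]]' >/dev/null; python3 lv.py 0 140 137
```

```text
t 16.95 q [ 0.25  0.59 -0.42  1.98  0.39  0.66  0.98] F [ 2.2  5.5 -2.7] Fx_stand -5.8 now stand [  6.4 139.9 137.8] shift [ 1.2  6.2 -0.8] turn [ 0.3 -0.3 -0. ]
t 17.2 q [ 0.26  0.59 -0.42  1.98  0.39  0.66  0.99] F [ 1.8  6.1 -2.9] Fx_stand -6.3 now stand [  9.9 139.6 137.7] shift [ 2.1  9.7 -0.7] turn [ 0.3 -0.3 -0. ]
t 17.45 q [ 0.26  0.59 -0.42  1.98  0.39  0.66  0.99] F [ 1.4  6.9 -3.7] Fx_stand -7.1 now stand [ 12.7 139.5 137.7] shift [ 2.7 12.4 -0.7] turn [ 0.3 -0.3 -0. ]
```

```bash
python3 -m handwheel '[[[-0.0005,-0.003,0],[0,0,0]],[[0,0,0],[0,0,0]]]' >/dev/null; python3 lv.py 0 140 137
python3 -m handwheel '[[[-0.0004,-0.002,0],[0,0,0]],[[0,0,0],[0,0,0]]]' >/dev/null; python3 lv.py 0 140 137
python3 - <<'E'
from h import *
look("wrist",(),"wrist6")
E
```

```text
t 17.7 q [ 0.27  0.59 -0.42  1.98  0.38  0.66  1.  ] F [ 1.9 10.7 -5.6] Fx_stand -10.9 now stand [ 13.7 139.5 137.7] shift [ 2.9 13.4 -0.7] turn [ 0.2 -0.3 -0.1]
t 17.95 q [ 0.27  0.59 -0.42  1.98  0.38  0.65  1.  ] F [ 2.5 15.  -7.4] Fx_stand -15.2 now stand [ 14.1 139.5 137.7] shift [ 3.  13.8 -0.7] turn [ 0.1 -0.2 -0.2]
```

View pics/wrist6.png

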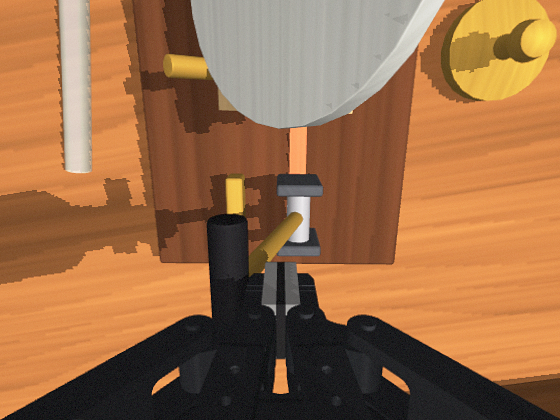

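```bash
python3 -m handwheel '[[[0.0021,0.0118,0],[0,0,0]],[[0.0021,0.0118,0],[0,0,0]],[[0.0021,0.0118,0],[0,0,0]],[[0.0021,0.0118,0],[0,0,0]],[[0.0021,0.0118,0],[0,0,0]]]' >/dev/null
python3 lv.py -90 140 140
python3 -m handwheel '[[[0.0021,0.0118,0],[0,0,0]],[[0.0021,0.0118,0],[0,0,0]],[[0.0021,0.0118,0],[0,0,0]],[[0.0021,0.0118,0],[0,0,0]],[[0,0,0.03],[0,0,0]]]' >/dev/null
python3 -m handwheel '[[[0,0.02,0.04],[0,0,0]],[[0,0.03,0.04],[0,0,0]],[[0,0.04,0.04],[0,0,0]],[[0,0.04,0.04],[0,0,0]],[[0,0,0],[0,0,0]]]' >/dev/null
python3 lv.py -90 140 140
python3 - <<'E'
from h import *
i,p,D,o=look("top",("pan","lever","cap","rod"),"top3"); print(o)
i,p,D,o=look("scene",("pan","lever","cap","rod"),"scene3"); print(o)
a=cv2.imread("pics/top3.png")[150:280,220:360]; b=cv2.imread("pics/scene3.png")[170:280,210:350]
b=cv2.resize(b,(390,390*110//140)); a=cv2.resize(a,(390,390*130//140))
h=min(len(a),len(b)); cv2.imwrite("pics/end.png",np.hstack([a[:h],b[:h]]))
E
```

```text
t 18.62 q [ 0.17  0.59 -0.41  1.96  0.38  0.67  0.91] F [ 0.4  2.7 -1.2] Fx_stand -2.7 now stand [-41.9 139.9 138.1] shift [ 8.5 47.3  1.9] turn [ 0.4 -0.3 -0. ]
t 19.88 q [-0.05  0.43 -0.5   1.68  0.23  1.09  0.77] F [ 1.   0.1 -0.8] Fx_stand -0.3 now stand [-222.7  116.7  332.1] shift [  -0.4 -134.7 -192.1] turn [ 0.1  0.1 -0.3]
{'pan': [([458.0, -21.6, 115.1], 0.96)], 'lever': [([585.5, -7.4, 154.5], 0.59)], 'cap': [([577.1, 455.4, 5.8], 0.49)], 'rod': [([431.8, -160.8, 17.3], 0.57)]}
{'pan': [([487.1, 19.5, 156.2], 0.58)], 'lever': [([588.1, -5.4, 147.9], 0.69)], 'cap': [([506.6, 128.4, 13.6], 0.91)], 'rod': [([512.4, -180.9, 19.8], 0.62)]}
```

View pics/end.png

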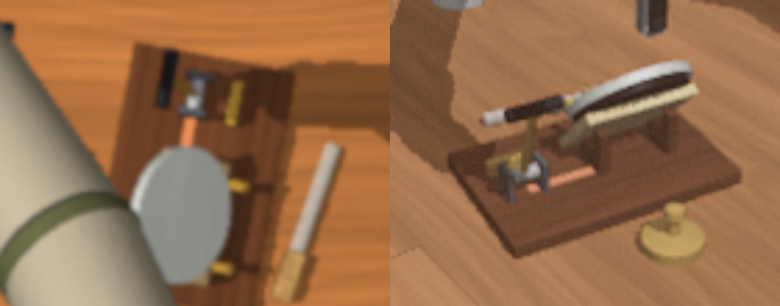

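```bash
python3 -c "
from workcell import arm; print(arm.close_job())"
```

```text
the job is handed in; nothing more can be done
None
```

The job is handed in at about 20 s on the robot's clock: pan and disc lie turned over between the pegs with the disc against the board, the earthing lever was pushed to its stop and sprang back to rest, and the cap and rod were still in place (the other bystanders weren't re-checked).

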